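Slide the label plate out over the end of the ledge

ROBOT

A 7-joint arm with a two-finger parallel gripper is mounted at the origin on a cart in front of the work surface, level with it; the furniture and walls round the work are solid. World frame = base frame: x ahead of the robot, y to its left, z up, the work surface at z = 0. Lengths are in mm, angles in rad, forces in N, time in s.
With the tool pointing down it reaches from about 400 to 750 mm from the base axis. Payload 19.5 kg.
Tool frame: the origin (TCP) lies at the very end of the fingers, on their centre line; the grasp point (between the pads) lies 19 mm behind it; z points along the fingers, y is the line along which they close (so a half turn about z gives the same grasp; the last joint's range is limited). The gripper opens to 85 mm and grips with 20 to 120 N. Pads are 22 mm wide; open, the fingers measure 114 mm over their backs; the gripper's body (76 mm by 85 mm) begins 54 mm behind the grasp point. The pads swing forward as they close: fully open they stand 13 mm farther back than shut.
Start: joints at [1.109, 0.707, -0.028, 1.485, 0.022, 0.951, -0.075], TCP at [234.347, -525.049, 231.268] pointing down, gripper open.
Joint ranges: [-2.71, 2.71], [-0.32, 2.16], [-1.57, 1.52], [0, 2.45], [-1.46, 4.6], [0, 2.02], [-2.83, 2.83]. Speed limits (rad/s): [1.89, 1.89, 2.57, 2.57, 3.01, 3.01, 3.01].

INTERFACE

Orientations are given as a rotation vector (axis times angle).
In Python, from rig import * gives the robot as it stands. Calls block until the motion is done:
- movep(position, orientation): joint-space move of the TCP to a pose.
- move_straight(position, rot=None, max_speed=150, contact_N=None): straight line of the TCP; rot=None keeps the orientation; max_speed is the mean speed in mm/s. With contact_N (N) it stops when the force on the tool has changed by that much, and returns True; else False.
- move_j(angles): joint-space move.
- gripper_to(opening, effort=None): finger opening in mm; effort is the grip in N (None keeps the last); returns when the fingers have stopped.
- pause(seconds).
- inverse_kinematics(position, orientation): joint angles nearest the present ones, or None.
- camera(name): name is "scene" or "top"; returns a dict with "pixels" (400x640x3 uint8, red, green, blue), "z_map" (400x640 float32, mm along the optical axis (not along the pixel's ray), 0 where there is no reading), "fx", "fy", "cx", "cy" (pixels), "eye" and "attitude" of the camera in the world. Camera axes: x right, y down, z forward; pixel columns grow to the right and rows downward; lengths in mm; the calibration is good to about 2 mm. A picture is of the moment at which its call begins.
A pose or a line that the arm cannot do raises PlanningError and nothing moves.
- finish_job(): hands the job in; it is judged then, once.
Readings, each from a call of its own:
- get_clock(): time.
- get_qpos(): joint angles.
- get_qd(): joint speeds.
- get_joint_torque(): joint torques, N m.
- get_position(): TCP position.
- get_ee_rot(): TCP orientation.
- get_wrist_force(): force on the tool from outside, world axes, zero at the start.
- get_wrist_torque(): the same for the moment, N m.
- get_width(): finger opening in mm.
- get_grasp_force(): force on a finger pad.
Only numpy, scipy, OpenCV 4.12 (cv2) and the standard library are available. Lean on these libraries where they do the work, as an engineer would, in place of code of your own. Each camera call takes 0.05 s, during which the arm holds its last target. There are 200 camera calls.

TASK

Two metal plates lie on the low wooden ledge; push the one with two holes along the ledge, away from the plain plate, until the hole at its leading end is wholly out past the end of the ledge while more than half of the plate still rests on it. It should finish flat, with its long side against the metal rail along the ledge's far edge. Only push it with the fingertips, never lift it, and leave the plain plate and the things behind the ledge where they are.

Things in the scene. Friction and masses are not known exactly. Their poses are not given: they have to be found in the camera images.
- ledge: low wooden ledge fixed to the table: a board 120 mm deep (its x) and 320 mm long (its y), its flat top 45 mm above the table, both ends (y = -160 and +160 mm) open. Along its far edge runs a metal rail 12 mm wide standing 11 mm above the top, with its near face at x = +48 mm. Origin: centre of the footprint, on the table; x points across the ledge away from the robot towards the rail, y along the ledge to the robot's left, z up. It starts with yaw between 0.1 and 0.5 rad
- label_plate: loose bare-metal plate 60 x 100 x 6 mm (x, y, z), about 0.1 kg, with two 14 mm through holes on its long centre line, each centred 14 mm from an end (y = -36 and +36 mm). Origin: centre of its underside; y along its length, z up. It starts flat on the ledge, on its left or its right half, 10 to 22 mm clear of the rail and turned up to about 0.12 rad from it, wholly on the ledge. Against the rail its origin is at x = +18 mm in the ledge's frame
- blank_plate: loose plain metal plate without holes, 60 x 70 x 6 mm (x, y, z), flat on the other half of the ledge, with 65 mm or more free between the two plates. Origin: centre of its underside. To be left alone
- press_block: loose wooden block 48 x 95 x 36 mm (x, y, z) on the table behind the ledge; origin: centre of its underside. To be left alone
- paste_pot: loose round lidded pot, 62 mm in diameter, 35 mm high, on the table behind the ledge; origin: centre of its underside. To be left alone
- clamp: loose spring clamp lying flat, 57 x 116 x 19 mm (x, y, z), on the table behind the ledge; origin: centre of its underside. To be left alone
- mic_1: desk microphone fixed to the table at the right of the ledge, between it and the arm's start: a base 125 x 150 x 50 mm nearest the robot and, from it, a thin gooseneck that rises and leans away from the robot, up to 256 mm above the table; the whole spans 366 x 192 mm in plan. Origin: centre of that span, on the table. It is only in the way: cross above it with the fingertips over 300 mm high
There are look-alikes about, which are no part of the job. What is shaped like the label_plate but blue or turquoise is not meant.

How it is judged:
By the outcome, as a careful person would: the job done as asked, in the order asked, and still so for the second after the job is handed in, with the robot touching nothing.
It also fails if it takes over 51 s, if anything falls off the work surface, if the arm or the gripper's body presses on something with over 40 N, if the wrist force passes 120 N, or if a joint passes its speed limit or range.

## Working session

There is one attempt and no reset: what is moved stays moved. The work goes in short steps, each a Python script; the robot and the scene stay as the last script left them, time stands still between calls to the robot, and variables do not carry over. Pictures are saved under pics/ and viewed, at most 10 in all, crops included, and the job is handed in when it is done.

```bash
ls; mkdir -p pics; python3 - <<'E'
from rig import *
import cv2, pickle
for n in("top","scene"):
    c=camera(n); pickle.dump(c,open(n+".pkl","wb")); cv2.imwrite(f"pics/{n}0.png",c["pixels"][:,:,::-1])
    print(n,c["fx"],c["fy"],c["cx"],c["cy"],c["eye"],c["attitude"])
print(get_clock(),get_ee_rot())
E
```

```text
pics
top 427.78675926244506 427.78675926244506 315.59200024534596 202.64757894324856 [ 464.85757858  200.73813539 1130.46334175] [-2.1231528   2.1528506  -0.20376751]
scene 424.6444361942476 424.6444361942476 321.30796316915814 198.10644350559642 [ -6.57952604 758.42300151 579.66937761] [-1.05253322  2.16948987 -1.24585258]
0.1 [-3.07170387e+00 -6.54420107e-01  3.18830062e-04]
```

View pics/top0.png

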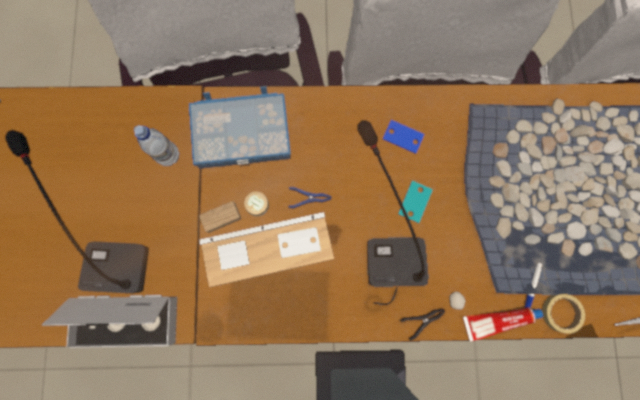

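View pics/scene0.png

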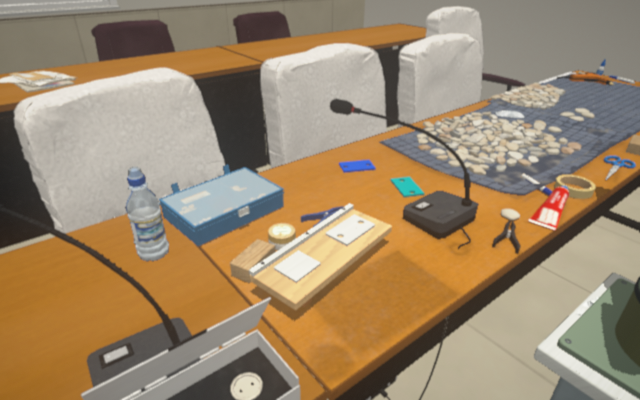

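The top view shows the two-hole plate at (299,242), on the ledge's right half. The plain plate is at (233,254) and the mic neck runs from (420,275) to (367,133). The push therefore goes towards the ledge's −y end, on the right. The scene view agrees: plate at (350,230), plain plate at (297,266).

```bash
cat > h.py <<'E'
import numpy as np, cv2, pickle
from scipy.spatial.transform import Rotation as R
def rays(c,uv):
    uv=np.atleast_2d(uv).astype(float)
    d=np.c_[(uv[:,0]-c["cx"])/c["fx"],(uv[:,1]-c["cy"])/c["fy"],np.ones(len(uv))]
    return d@R.from_rotvec(c["attitude"]).as_matrix().T
def onplane(c,uv,z):
    d=rays(c,uv); e=np.array(c["eye"]); return e+d*((z-e[2])/d[:,2])[:,None]
def pts(c):
    h,w=c["z_map"].shape; u,v=np.meshgrid(np.arange(w),np.arange(h))
    P=np.array(c["eye"])+rays(c,np.c_[u.ravel(),v.ravel()])*c["z_map"].reshape(-1,1)
    return P.reshape(h,w,3)
def tri(c1,a,c2,b):
    d1,d2=rays(c1,a)[0],rays(c2,b)[0]; e1,e2=np.array(c1["eye"]),np.array(c2["eye"])
    s=np.linalg.lstsq(np.c_[d1,-d2],e2-e1,rcond=None)[0]
    p,q=e1+s[0]*d1,e2+s[1]*d2; return (p+q)/2,np.linalg.norm(p-q)
def white(c,box):
    im=c["pixels"].astype(int); m=((im.min(2)>165)&(im.max(2)-im.min(2)<45)).astype(np.uint8)
    k=np.zeros_like(m); x0,y0,x1,y1=box; k[y0:y1,x0:x1]=m[y0:y1,x0:x1]
    cs,_=cv2.findContours(k,cv2.RETR_EXTERNAL,cv2.CHAIN_APPROX_NONE)
    return [q for q in cs if cv2.contourArea(q)>60]
E
python3 - <<'E'
from h import *
T=pickle.load(open("top.pkl","rb"));S=pickle.load(open("scene.pkl","rb"))
np.set_printoptions(precision=1,suppress=True)
P=pts(T)
cen={}
for n,c,box in(("top",T,(195,210,340,290)),("scene",S,(245,200,395,305))):
    for q in white(c,box):
        w=onplane(c,q[:,0,:],51)[:,:2].astype(np.float32)
        r=cv2.minAreaRect(w); m=cv2.moments(q); ce=(m["m10"]/m["m00"],m["m01"]/m["m00"])
        print(n,cv2.contourArea(q),np.array(ce),r,"zmap",pts(c)[int(ce[1]),int(ce[0])])
# ledge from depth map in top
z=P[...,2]; m=((z>38)&(z<62)).astype(np.uint8); k=np.zeros_like(m); k[205:295,190:345]=m[205:295,190:345]
cs,_=cv2.findContours(k,cv2.RETR_EXTERNAL,cv2.CHAIN_APPROX_NONE); q=max(cs,key=cv2.contourArea)
w=P[q[:,0,1],q[:,0,0],:2].astype(np.float32); r=cv2.minAreaRect(w); print("ledge",r,cv2.boxPoints(r)); 
print("wood z",np.median(z[262:268,255:300]), "table z",np.median(z[300:320,230:300]))
big=cv2.resize(T["pixels"][200:300,190:350],None,fx=5,fy=5,interpolation=cv2.INTER_CUBIC)
cv2.imwrite("pics/crop.png",big[:,:,::-1])
# mic neck points (high things)
vv,uu=np.where((z>60)&(z<400)); s=(uu>340)&(uu<440)&(vv>110)&(vv<300)
for lo in range(60,300,30):
    t=s&(z[vv,uu]>lo)&(z[vv,uu]<=lo+30)
    if t.any():print(lo,P[vv[t],uu[t]].min(0),P[vv[t],uu[t]].max(0))
E
```

```text
top 624.5 [232.9 254.8] ((524.095703125, 390.43695068359375), (60.34613800048828, 69.65699005126953), 11.836053848266602) zmap [526.4 392.9  49.1]
top 885.0 [298.5 242.2] ((553.7861328125, 225.5836181640625), (60.01276397705078, 100.13726043701172), 9.751546859741211) zmap [554.2 227.4  49.1]
top 178.5 [237.1 233.4] ((577.7282104492188, 381.30096435546875), (12.254563331604004, 123.07844543457031), 11.75966739654541) zmap [578.7 380.8  52. ]
top 186.0 [287.6 222.2] ((604.4075317382812, 253.47015380859375), (12.714550018310547, 123.25920104980469), 11.471013069152832) zmap [604.6 254.7  54.7]
scene 716.5 [296.8 265.4] ((522.11328125, 391.6596984863281), (62.19734191894531, 71.48030853271484), 10.820456504821777) zmap [524.  392.8  50.2]
scene 117.5 [281.1 229.8] ((639.4971923828125, 350.05157470703125), (39.24140167236328, 30.372888565063477), 52.205039978027344) zmap [665.  334.   32.7]
scene 705.0 [350.  228.9] ((551.795654296875, 226.78289794921875), (62.18948745727539, 102.26020050048828), 9.640944480895996) zmap [556.1 226.8  49.5]
scene 497.5 [298.9 238.9] ((596.979736328125, 315.905517578125), (20.90748405456543, 320.5478820800781), 11.61341381072998) zmap [588.3 341.6  55. ]
ledge ((538.7589111328125, 306.745849609375), (120.53142547607422, 320.1412658691406), 11.8541898727417) [[446.9 451. ]
 [512.7 137.7]
 [630.6 162.5]
 [564.9 475.8]]
wood z 43.66150095756643 table z -1.0151317105066937
60 [452.9 -76.1  60. ] [469.9 -56.3  82.3]
90 [462.6 -66.2  90.3] [476.5 -59.6 118.7]
120 [469.4 -66.9 120.1] [485.1 -55.3 149.3]
150 [487.2 -58.6 152. ] [517.5 -43.  179.8]
180 [512.9 -46.2 180.6] [579.2 -14.4 210. ]
210 [565.6 -24.  210.3] [796.   91.7 240. ]
240 [732.8  50.2 240.1] [802.   92.1 256.3]
```

View pics/crop.png

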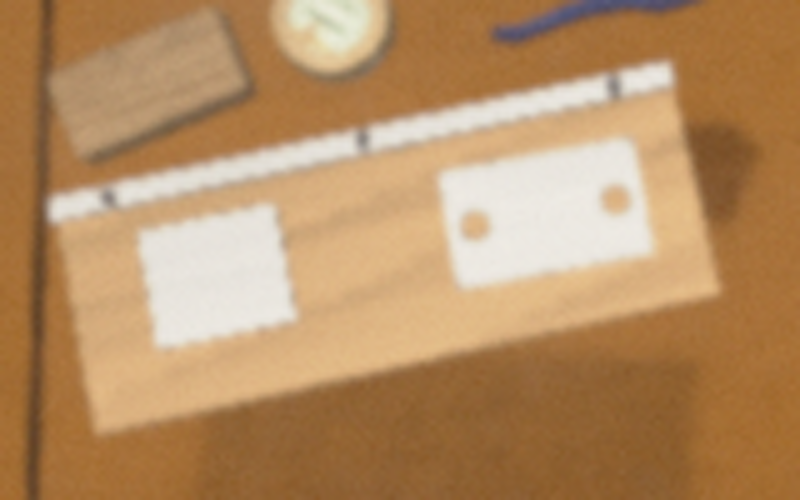

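The crop confirms it: the plate's holes are at about (475,225) and (615,198), and it sits roughly 20 mm short of the rail. Both views agree on its size (60×100) and height (about 50 mm). Next I cross high, probe the ledge top, and square the plate against the rail.

```bash
cat >> h.py <<'E'
YAW=0.2045; C0=np.array([538.8,306.7])
c_,s_=np.cos(YAW),np.sin(YAW); LX=np.array([c_,s_,0]); LY=np.array([-s_,c_,0])
def W(x,y,z): return list(np.r_[C0,0]+LX*x+LY*y+[0,0,z])
def L(p): d=np.array(p)-np.r_[C0,0]; return np.array([d@LX,d@LY,d[2]])
def rot(y): z=np.array([0,0,-1.]); return R.from_matrix(np.c_[np.cross(y,z),y,z]).as_rotvec()
E
python3 - <<'E'
from rig import *; from h import *
np.set_printoptions(precision=3,suppress=True)
o=None
p=get_position(); move_straight([p[0],p[1],360])
best=[(abs(q[6]),s,q) for s in(1,-1) for q in [inverse_kinematics(W(-60,-82,360),rot(s*LY))] if q is not None]
for b in best: print(b[1],np.array(b[2]))
b=min(best,key=lambda t:t[0]); o=rot(b[1]*LY)
for s in(1,-1):
    q=inverse_kinematics(W(18,-20,100),rot(s*LX)); print("end",s,None if q is None else np.array(q))
movep(W(-60,-82,360),o); print(get_clock(),L(get_position()))
gripper_to(50); print(get_width())
move_straight(W(-60,-82,75),max_speed=200)
print(move_straight(W(-60,-82,32),max_speed=20,contact_N=4),L(get_position()),get_wrist_force(),get_clock(),b[1])
E
```

```text
1 [ 0.042  0.701 -1.12   1.344  0.623  1.469  0.738]
-1 [-0.27   0.549 -0.378  1.354  0.203  1.276 -2.022]
end 1 [-0.306  0.991 -0.503  1.391  0.541  0.898 -0.753]
end -1 [-0.049  1.26  -1.349  1.381  1.22   1.422  1.977]
3.875 [-59.809 -82.729 359.91 ]
50.38512963938772
True [-59.964 -82.01   41.989] [-0.321 -0.534 10.165] 7.3917 1
```

```bash
python3 - <<'E'
from rig import *; from h import *
np.set_printoptions(precision=2,suppress=True)
move_straight(W(-60,-82,44.5),max_speed=30); print(get_wrist_force())
print(move_straight(W(-12,-82,44.5),max_speed=20,contact_N=6),L(get_position()),get_wrist_force(),get_clock())
p=L(get_position()); move_straight(W(p[0]-20,-82,44.5)); move_straight(W(-60,-82,130),max_speed=200)
c=camera("top"); 
for q in white(c,(195,210,340,290)):
    w=onplane(c,q[:,0,:],51)[:,:2].astype(np.float32); r=cv2.minAreaRect(w); print(L([*r[0],0]),r[1],np.deg2rad(r[2])-YAW)
cv2.imwrite("pics/p1.png",cv2.resize(c["pixels"][190:310,180:360],None,fx=4,fy=4)[:,:,::-1]); print(get_clock())
E
```

```text
[ 0.46 -0.47  0.59]
True [-23.91 -82.06  44.08] [-2.68 -0.3   1.97] 9.3
[ 2.93 84.6   0.  ] (60.0630989074707, 70.64148712158203) -0.005489828063594243
[53.02 65.44  0.  ] (12.827507972717285, 124.68463897705078) 6.054254218207378e-06
10.2167
```

View pics/p1.png

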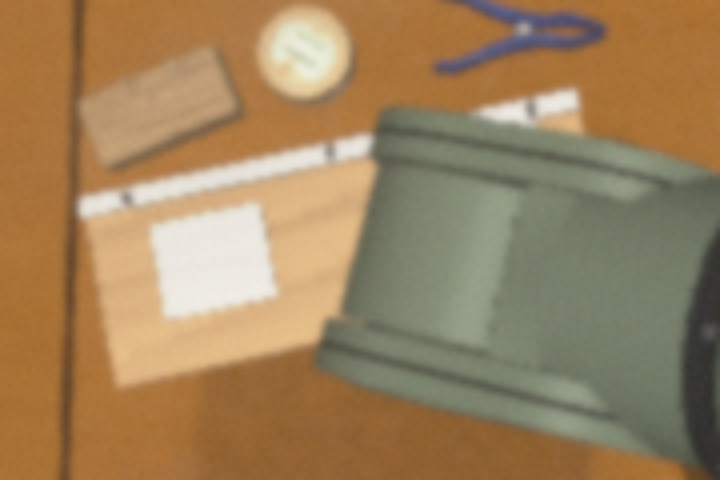

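The arm hides the plate here; only the plain plate at (213,262) and the rail are visible. The push stopped at TCP x = −24 and plate-on-rail is about −23, so the plate should be on the rail. Next is the push along the rail from the trailing end, using the scene camera to check.

```bash
cat >> h.py <<'E'
def look(c,box):
    for q in white(c,box):
        w=onplane(c,q[:,0,:],51)[:,:2].astype(np.float32); r=cv2.minAreaRect(w); print(L([*r[0],0]),r[1],np.deg2rad(r[2])-YAW)
E
python3 - <<'E'
from rig import *; from h import *
np.set_printoptions(precision=2,suppress=True)
movep(W(17,-8,130),rot(LX)); gripper_to(16); print(get_width(),get_clock())
for n,b in(("top",(195,210,340,290)),("scene",(245,200,400,305))):
    c=camera(n); print(n); look(c,b)
cv2.imwrite("pics/p2.png",cv2.resize(c["pixels"][150:310,220:420],None,fx=3.5,fy=3.5)[:,:,::-1])
move_straight(W(17,-8,65),max_speed=120)
print(move_straight(W(17,-8,32),max_speed=20,contact_N=4),L(get_position()),get_wrist_force(),get_clock())
p=L(get_position()); move_straight(W(17,-8,p[2]+2.5),max_speed=30); print(L(get_position()),get_wrist_force())
E
```

```text
16.219884353308096 11.8333
top
[-11.87 101.45   0.  ] (80.64729309082031, 42.649349212646484) 0.8213725550838972
scene
[ 1.16 86.8   0.  ] (63.105682373046875, 72.42393493652344) -0.012275795547711521
[ 56.6  105.32   0.  ] (24.716218948364258, 108.12501525878906) 0.12448192064365596
[110.73  20.5    0.  ] (40.86631774902344, 32.30849075317383) 1.1380571629465444
[  48.43 -108.      0.  ] (90.07647705078125, 76.2346420288086) 1.0303677168953371
True [16.99 -8.   45.32] [-1.95 -1.26 10.21] 13.6333
[17.05 -7.96 47.8 ] [ 0.29 -0.1   0.08]
```

View pics/p2.png

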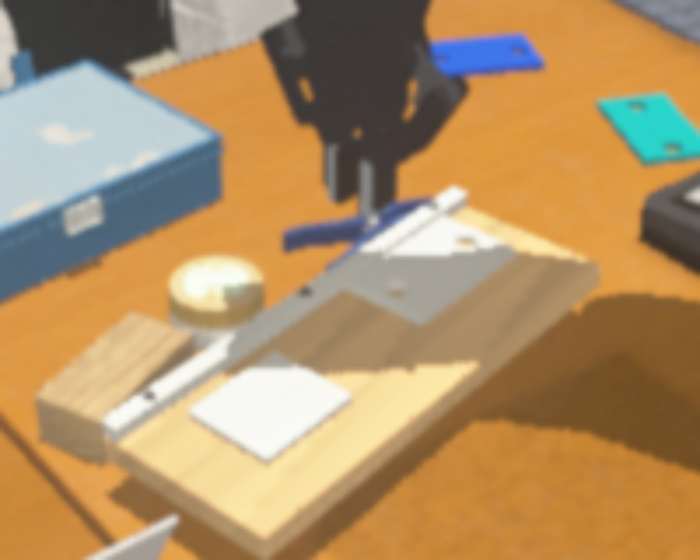

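The plate is in shadow but lies along the rail, with its holes at (397,290) and (465,240). Now I push it along the rail.

```bash
python3 - <<'E'
from rig import *; from h import *
np.set_printoptions(precision=2,suppress=True)
print(move_straight(W(17,-80,47.8),max_speed=25,contact_N=12),L(get_position()),get_wrist_force(),get_clock())
p=L(get_position())
move_straight(W(17,p[1]+15,47.8)); move_straight(W(17,-55,130),max_speed=200)
movep(W(-60,40,200),rot(LX))
for n,b in(("top",(195,205,360,290)),("scene",(245,190,410,305))):
    c=camera(n); print(n); look(c,b); cv2.imwrite(f"pics/p3{n}.png",cv2.resize(c["pixels"][180:310,230:390],None,fx=4.5,fy=4.5)[:,:,::-1])
print(get_clock())
E
```

```text
False [ 17.01 -79.95  47.82] [-0.05  0.82  0.94] 16.9167
top
[53.26 48.08  0.  ] (12.176630020141602, 88.94965362548828) 0.002776590670498069
[ 23.35 -95.65   0.  ] (72.61920928955078, 188.8677520751953) -0.004293070048739883
scene
[ 2.04 98.87  0.  ] (60.35790252685547, 48.71780776977539) -0.01800046004791861
[108.05  19.97   0.  ] (41.554046630859375, 34.291648864746094) 0.7061516228909187
[ 29.19 -15.15   0.  ] (81.56598663330078, 349.7771301269531) -0.05099005180089572
[250.99 -45.76   0.  ] (75.67179870605469, 63.47431945800781) 0.7092939532401304
18.45
```

View pics/p3scene.png

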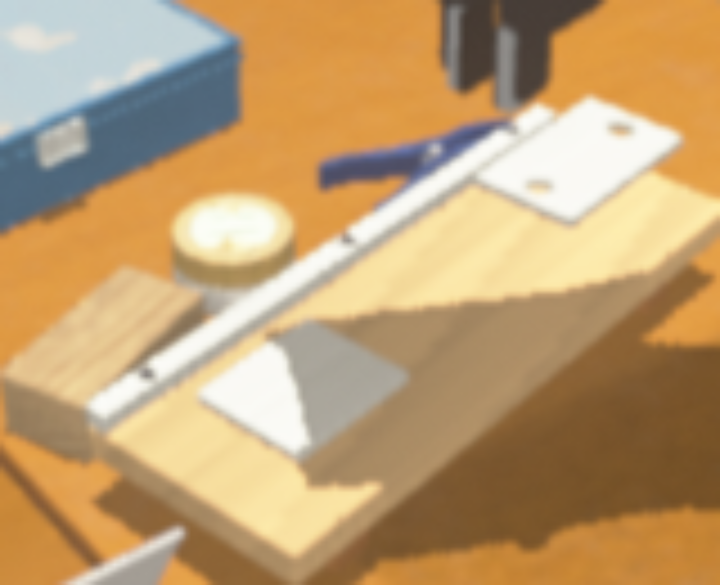

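View pics/p3top.png

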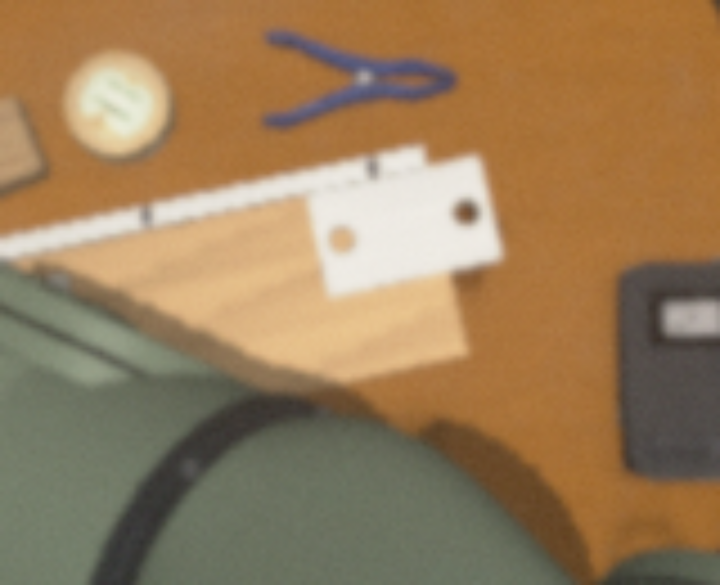

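The top view shows the leading hole at (466,212) clear of the ledge end, the trailing hole at (341,240) over wood, and the plate parallel to the rail. The leading end is about 30 mm out. A gentle two-finger press will make sure it is against the rail.

```bash
python3 - <<'E'
from rig import *; from h import *
np.set_printoptions(precision=2,suppress=True)
o=rot(LY); gripper_to(40)
movep(W(-62,-128,120),o); move_straight(W(-62,-128,46),max_speed=100); print(get_wrist_force())
move_straight(W(-30,-128,46),max_speed=60,contact_N=6)
print(move_straight(W(-16,-128,46),max_speed=12,contact_N=7),L(get_position()),get_wrist_force(),get_clock())
p=L(get_position()); move_straight(W(p[0]-25,-128,46),max_speed=60); move_straight(W(-62,-128,130),max_speed=200)
movep(W(-60,40,220),rot(LX))
c=camera("top"); look(c,(195,205,360,290)); print(get_clock())
cv2.imwrite("pics/p4.png",cv2.resize(c["pixels"][205:275,280:360],None,fx=8,fy=8,interpolation=cv2.INTER_CUBIC)[:,:,::-1])
E
```

```text
[ 0.17 -0.1  -0.27]
True [ -23.9  -128.07   45.57] [-2.1   0.01  1.96] 22.3833
[53.37 46.61  0.  ] (12.611475944519043, 87.0138168334961) -0.008576281964184779
[ 23.51 -95.65   0.  ] (72.30348205566406, 188.8677520751953) -0.004293070048739883
24.9083
```

View pics/p4.png

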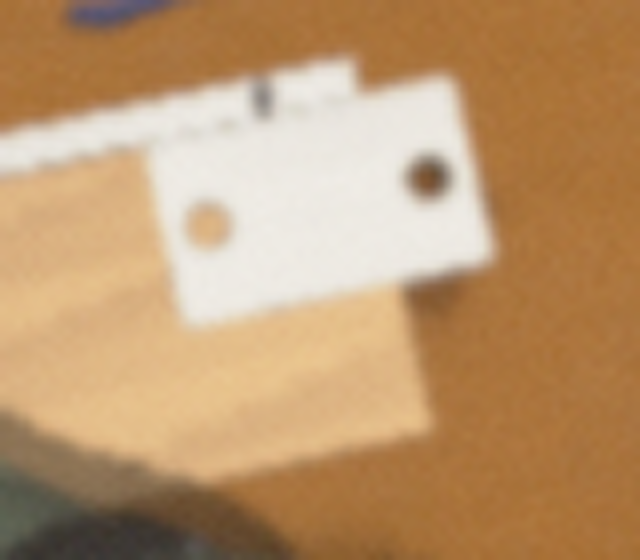

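The hole at (428,177) is about 9 mm clear of the ledge's end line, and the plate sits flush on the rail: the press stopped at the same TCP x = −23.9 as before.

```bash
python3 -c "
from rig import *
print(finish_job(), get_clock())"
```

```text
the job is handed in; nothing more can be done
the job is handed in; nothing more can be done
```

I pushed the two-hole plate along the rail until its leading hole was about 9 mm clear of the ledge end, with about 70% of the plate still on the ledge and its long side against the rail, and handed the job in at about 25 s; the verdict isn't known.

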